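# Hold up the salami piece with the serving tongs

## Robot

A 6-joint arm with a two-finger parallel gripper is mounted at the origin on the work surface. World frame = base frame: x ahead of the robot, y to its left, z up, the work surface at z = 0. Lengths are in mm, angles in rad, forces in N, time in s.
With the tool pointing down it reaches from about 350 to 775 mm from the base axis. Payload 7.3 kg.
Tool frame: the origin (TCP) lies on the front face of the gripper's body, between the roots of the fingers; the fingertips stand 66 mm ahead of it and the grasp point (between the pads) lies 47 mm ahead of it (bot.tip_extent is the distance from the TCP to the fingertips, in mm); z points along the fingers, y is the line along which they close (so a half turn about z gives the same grasp; the last joint's range is limited). The gripper opens to 92 mm and grips with 3 to 60 N. Pads are 19 mm wide; open, the fingers measure 130 mm over their backs; the gripper's body (75 mm by 190 mm) begins 47 mm behind the grasp point.
Start: joints at [-1.367, 0.342, 1.524, -0, 1.275, -0.146], TCP at [179.944, -493.213, 292.241] pointing down, gripper open.
Joint ranges: [-2.53, 2.53], [-0.77, 2.02], [0.04, 2.7], [-1, 4.14], [0.28, 2.66], [-3.11, 3.11]. Speed limits (rad/s): [2.57, 2.57, 3.14, 3.14, 3.14, 3.14].

## Interface

Orientations are given as [roll, pitch, yaw] about the fixed x, y, z axes, in that order (R = Rz(yaw) Ry(pitch) Rx(roll)).
In Python, from plant import readout, viewer, order, bot gives the robot as it stands.
- The arm moves only by the shell command python3 -m creep 'ROWS'. ROWS is text: rows parted by semicolons, each of 7 numbers parted by spaces: the shift along the world's x, y, z in m, then the turn, a rotation vector about the world's x, y, z in rad, then the opening in per cent of the stroke, from 0 (shut) to 100 (fully open). A call has 1 to 8 rows; each row shifts and turns the commanded pose from where the row before left it; what a row does not reach is not made up. A row lasts 1/12 s, in which the tool goes at most 41.7 mm and 7.16 degrees, less where a joint would pass 70% of its speed; a pose out of reach is approached as far as the arm can. A call is refused whole if a number of a shift passes 0.0417 or a number of a turn 0.125, either way. A call with a gripper value outside its range is refused whole. The fingers move at their own pace and stop on an object; the grip force is fixed at half the most. Time passes only in rows, so rows that do not move let the fingers close. It gives the time, the measured TCP pose, the force, the opening and the grip force at its end, in the units of the state.
- readout.get_obs(): the state, without advancing time (a new reading comes with each control period).
- viewer.capture(name): name is "scene" or "top"; returns the picture (420x560x3 uint8, red, green, blue); there is no depth.
- viewer.camera_info(name): a dict with "fx", "fy", "cx", "cy" (pixels), "D" ([k1, k2, p1, p2, k3] as OpenCV has them; the pictures are not rectified), "origin" and "rotation" of the camera in the world. Camera axes: x right, y up, looking along -z (the intrinsics and any distortion apply to the point x, -y, -z); pixel columns grow to the right and rows downward; lengths in mm; the calibration is good to about 2 mm. A picture is of the moment at which its call begins. camera_info takes no time and is no camera call.
- order.close_job(): hands the job in; it is judged then, once.
The state is a dict: "time": time; "joint_positions": joint angles; "dq": joint speeds; "tau": joint torques, N m; "tool_pos": TCP position; "tcp_rot": TCP orientation; "contact_force": force on the tool from outside, world axes, zero at the start; "moment": the same for the moment, N m; "grip_width": finger opening in mm; "finger_force": force on a finger pad.
Only numpy, scipy, OpenCV 4.12 (cv2) and the standard library are available. Lean on these libraries where they do the work, as an engineer would, in place of code of your own. Each camera call takes 0.05 s, during which the arm holds its last target. There are 200 camera calls.

## Task

At the market stall, pick up the spring tongs from their white rest, close them on the dark red salami piece standing on the green board, and lift it over the white serving tray, so that it hangs in the tongs at least 10 cm above the counter. The job finishes while holding: keep it there, still, in the closed tongs, clear of everything else, and do not put it down. Touch the salami with the tongs only, never with the gripper or arm, and leave the cheese and the black pudding standing where they are.

Things in the scene. Friction and masses are not known exactly. Their poses are not given: they have to be found in the camera images.
- tongs: Spring tongs, steel with blue sleeves, 249 mm long, 130 g, lying flat on the rest, strips on edge, 22 mm high. Origin at the grip place midway between the sleeves, at the underside. x points from hinge to jaws, z up. Vertical hinge axis at x = -110 mm, hinge end at -130, jaw middle at +100, tips at +119 mm. Centre of mass within 10 mm of the origin. The spring holds them open.
- tongs_grip (a point): Point midway between the blue sleeves (x = -28 to +28 mm), 11 mm above the underside: grip here, squeezing along the tongs' y; on the rest it is 35 mm above the counter. Open, the sleeves are 52 mm over their outsides; with the jaws closed on 34 mm, 29 mm (parallel half way between). Squeezing takes 6.5 N at first, 9.5 N there.
- tongs_left: The tongs' arm on +y. Origin on the hinge axis at the underside; its x runs along the arm to the jaw.
- tongs_right: The tongs' arm on -y, the mirror image.
- tongs_left_jaw (a point): Middle of the inner face of the left jaw, 11 mm above the underside (mid-height). The jaw is a shallow hollow 38 mm long and 22 mm high, of two flat plates at 15 degrees that rise 5 mm inward at the ends; it seats a round piece of 34 mm.
- tongs_right_jaw (a point): The same point of the right jaw. Midway between both points is where the salami should be. Fully open, the jaw middles are 79 mm and the jaw ends about 66 mm apart; jaws move 1.9 times as far as the sleeves.
- rest: Fixed white plastic tongs rest: base 210 x 110 x 4 mm with two cross bars (14 mm along x, 100 mm along y) whose tops are 24 mm above the counter, at x = -85 and +65 mm. Origin at the centre of the underside, x along the tongs; between the bars the fingers have room down to the base.
- board: Fixed green cutting board 130 (x) x 260 (y) x 25 mm high. Origin at the centre of the underside, z up. The three pieces stand on it in a row along its y, about 85 mm apart.
- salami: The wanted piece: dark red salami end, an upright cylinder 34 mm in diameter and 50 mm high with a rounded top, about 50 g, loose on the board. Origin at the centre of its underside, z up.
- salami_center (a point): Centre of the salami piece, 25 mm above its underside.
- cheese: Bystander on the board: pale yellow cheese, 36 mm in diameter, 45 mm high, loose. Origin at the centre of its underside.
- pudding: Bystander on the board: nearly black pudding, 32 mm in diameter, 44 mm high, loose. Origin at the centre of its underside.
- tray: Fixed shallow white serving tray, empty, open at the top: 200 (x) x 160 (y) mm outside, 30 mm high, walls 5 mm. Origin at the centre of its underside.
Not all that is in view belongs to the job. What is shaped like the rest but pink is not meant. There is more than one size of the salami; the job needs the larger.

How it is judged (in metres and radians):
On the way, in this order (a step that is already met when the one before it is completed fails the run):
1. the tongs are gripped and lifted off their rest (contact force between the fingers and tongs above 1 N and height (world z) of tongs_grip above 0.055 m and contact force between tongs and rest below 0.1 N), for 0.2 s.
2. the salami is gripped between both jaws of the tongs and lifted clear of the board (contact force between the fingers and tongs above 1 N and contact force between each of tongs_left, tongs_right and salami above 0.5 N and height (world z) of salami_center above 0.065 m and contact force between salami and board below 0.1 N), for 0.2 s.
At the end, for the whole second after the job is handed in: The gripper holds the tongs and both jaws press on the salami (over 0.5 N each); its centre is at least 115 mm above the counter, over the outline of the serving tray (200 x 160 mm), still (under 50 mm/s), and neither salami nor tongs touch board, rest or tray (contact force between the fingers and tongs above 1 N and contact force between each of tongs_left, tongs_right and salami above 0.5 N and contact force between each of salami, tongs and board below 0.2 N and contact force between each of salami, tongs and rest below 0.2 N and contact force between each of salami, tongs and tray below 0.2 N and height (world z) of salami_center above 0.115 m and height (world z) of tongs_grip above 0.08 m and x of salami_center in the frame of tray between -0.1 and 0.1 m and y of salami_center in the frame of tray between -0.08 and 0.08 m and linear speed of salami below 0.05 m/s); the arm keeps its last pose, push and grip.
It fails at once if the salami is touched by the gripper or arm (contact force between any of the fingers, the arm and salami above 0.5 N).
It fails at once if the cheese is disturbed (distance of cheese from where it was at the start of the episode above 0.025 m or angle between cheese's own z axis and vertical above 0.5 rad).
It fails at once if the black pudding is disturbed (distance of pudding from where it was at the start of the episode above 0.025 m or angle between pudding's own z axis and vertical above 0.5 rad).
It also fails if it takes over 45 s, if anything falls off the work surface, if the arm or the gripper's body presses on something with over 40 N, if the wrist force passes 120 N, or if a joint passes its speed limit or range.

## Working session

There is one attempt and no reset: what is moved stays moved. The work goes in short steps, Python scripts to look and compute and a shell command to move; the robot and the scene stay as the last step left them, time stands still between calls to the robot, and variables do not carry over. Pictures are saved under pics/ and viewed, at most 10 in all, crops included, and the job is handed in when it is done.

```bash
mkdir -p pics; ls; python3 - <<'E'
from plant import readout, viewer, order, bot
import cv2
print(readout.get_obs())
for n in("scene","top"):
    print(n,viewer.camera_info(n))
    im=viewer.capture(n); cv2.imwrite(f"pics/{n}0.png",im[:,:,::-1])
E
```

```text
pics
{'time': 0.0, 'joint_positions': array([-1.36702274e+00,  3.42706586e-01,  1.52500730e+00, -1.65359323e-05,
        1.27539272e+00, -1.45990706e-01]), 'dq': array([-0.0006302 ,  0.00106377, -0.00085072, -0.00133046,  0.00111761,
       -0.00034819]), 'tau': array([-4.17937583e-03, -4.31251431e+01, -2.44222945e+01,  7.14008510e-02,
        5.59939002e-02, -9.72220278e-05]), 'tool_pos': array([ 179.86468793, -492.90458977,  291.55665205]), 'tcp_rot': array([-3.14009250e+00, -2.04595280e-04,  3.49768967e-01]), 'contact_force': array([ 0.20217134, -0.31828051,  0.11749064]), 'moment': array([ 0.0056963 , -0.02681918, -0.00324515]), 'finger_force': 0.0, 'grip_width': 91.84154062668556}
scene {'fx': 400.1094187937892, 'fy': 400.1094187937892, 'cx': 283.45017198896943, 'cy': 207.24922242936466, 'D': array([0.02415348, 0.        , 0.        , 0.        , 0.        ]), 'origin': array([1073.11140892,  195.74824514,  897.84346544]), 'rotation': array([ 6.78971554e-01, -4.68756911e-05,  1.89379905e+00])}
top {'fx': 489.4549920668122, 'fy': 489.4549920668122, 'cx': 275.9821765382102, 'cy': 206.24465509315755, 'D': array([-0.17752819,  0.        ,  0.        ,  0.        ,  0.        ]), 'origin': array([ 106.02284516,  -11.49128123, 1500.24513841]), 'rotation': array([ 0.20924723,  0.00515679, -1.58757918])}
```

View pictures.

View pics/scene0.png

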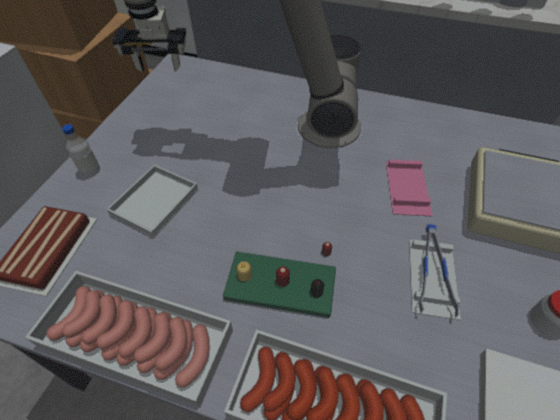

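View pics/top0.png

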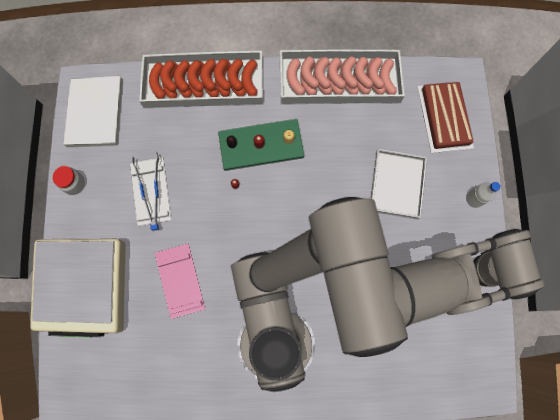

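```bash
cat > h.py <<'E'
import numpy as np, cv2
from scipy.spatial.transform import Rotation as R
from plant import viewer
def ray(n,p):
    c=viewer.camera_info(n);K=np.array([[c['fx'],0,c['cx']],[0,c['fy'],c['cy']],[0,0,1]])
    u=cv2.undistortPoints(np.array(p,float).reshape(-1,1,2),K,c['D']).reshape(-1,2)
    d=np.c_[u[:,0],-u[:,1],-np.ones(len(u))]@R.from_euler('xyz',c['rotation']).as_matrix().T
    return np.array(c['origin']),d/np.linalg.norm(d,axis=1)[:,None]
def plane(n,p,z):
    o,d=ray(n,p);return o+d*((z-o[2])/d[:,2])[:,None]
def tri(p1,p2,n1='scene',n2='top'):
    o1,d1=ray(n1,p1);o2,d2=ray(n2,p2);out=[]
    for a,b in zip(d1,d2):
        t=np.linalg.lstsq(np.c_[a,-b],o2-o1,rcond=None)[0]
        P,Q=o1+a*t[0],o2+b*t[1];out.append(np.r_[(P+Q)/2,np.linalg.norm(P-Q)])
    return np.array(out)
def comps(im,lo,hi,amin,box=None):
    m=cv2.inRange(cv2.cvtColor(im,cv2.COLOR_RGB2HSV),np.array(lo),np.array(hi))
    if box: k=np.zeros_like(m);x,y,X,Y=box;k[y:Y,x:X]=255;m&=k
    n,_,s,c=cv2.connectedComponentsWithStats(m)
    return [(c[i].round(1).tolist(),s[i].tolist()) for i in range(1,n) if s[i,4]>=amin],m
E
python3 - <<'E'
from h import *
I={n:cv2.imread(f"pics/{n}0.png")[:,:,::-1].copy() for n in("scene","top")}
B={'scene':dict(t=(400,215,470,325),b=(220,235,345,320),tr=(100,160,205,240)),'top':dict(t=(120,145,180,240),b=(210,110,315,195),tr=(360,140,435,225))}
for n in I:
    print(n)
    print('blue',comps(I[n],(105,120,60),(130,255,255),4,B[n]['t'])[0])
    print('red',[c for c in comps(I[n],(0,120,40),(8,255,255),8,B[n]['b'])[0]],[c for c in comps(I[n],(172,120,40),(179,255,255),8,B[n]['b'])[0]])
    for k,lo,hi,z in(('b',(60,80,20),(90,255,255),25),('t',(0,0,170),(179,40,255),4),('tr',(0,0,170),(179,40,255),30)):
        cs,m=comps(I[n],lo,hi,30,B[n][k])
        pts=cv2.findNonZero(m)[:,0]
        P=plane(n,pts,z)[:,:2].astype(np.float32)
        print(k,len(cs),cv2.minAreaRect(P))
a=cv2.resize(I['scene'][210:325,220:345],None,fx=3.2,fy=3.2,interpolation=2)
b=cv2.resize(I['scene'][210:325,395:470],None,fx=3.2,fy=3.2,interpolation=2)
c=cv2.resize(I['top'][140:240,115:185],None,fx=3.68,fy=3.68,interpolation=2)[:368]
cv2.imwrite('pics/crop1.png',cv2.hconcat([a,b,c])[:,:,::-1][:, :800])
E
```

```text
scene
blue [([431.2, 226.3], [427, 225, 9, 4, 26]), ([425.4, 264.2], [424, 257, 4, 16, 36]), ([444.5, 268.1], [442, 259, 5, 19, 50])]
red [([326.9, 247.1], [325, 246, 5, 4, 8]), ([282.1, 272.7], [277, 267, 12, 11, 56]), ([286.2, 279.1], [284, 277, 5, 5, 9])] [([328.7, 247.7], [327, 246, 4, 5, 10]), ([287.0, 271.9], [286, 269, 3, 6, 10])]
b 1 ((630.4264526367188, 38.749534606933594), (132.97015380859375, 254.67527770996094), 8.353500366210938)Traceback (most recent call last):
  File "<stdin>", line 10, in <module>
TypeError: 'NoneType' object is not subscriptable
```

```bash
python3 - <<'E'
from h import *
I={n:cv2.imread(f"pics/{n}0.png")[:,:,::-1].copy() for n in("scene","top")}
B={'scene':dict(t=(400,230,470,325),b=(220,235,345,320),tr=(100,160,205,240)),'top':dict(t=(120,145,180,240),b=(210,110,315,195),tr=(360,140,435,225))}
print([I['scene'][y,x] for x,y in((153,200),(200,200),(420,245),(400,250))],[I['top'][y,x] for x,y in((398,183),(340,160),(150,175),(120,190))])
for n in I:
    print(n)
    print('blue',comps(I[n],(105,120,60),(130,255,255),4,B[n]['t'])[0])
    im=I[n].astype(float);x,y,X,Y=B[n]['b']
    m=((im[...,0]>1.6*im[...,1])&(im[...,0]>1.4*im[...,2])&(im[...,0]>40)).astype(np.uint8);k=np.zeros_like(m);k[y:Y,x:X]=1;m&=k
    q,_,s,c=cv2.connectedComponentsWithStats(m);print('red',[(c[i].round(1),s[i]) for i in range(1,q) if s[i,4]>8])
    for k,z in(('b',25),('t',4),('tr',30)):
        x,y,X,Y=B[n][k];roi=I[n][y:Y,x:X]
        if k=='b': m=cv2.inRange(cv2.cvtColor(roi,cv2.COLOR_RGB2HSV),(60,80,20),(90,255,255))
        else: th,m=cv2.threshold(cv2.min(roi[...,0],roi[...,1]).copy(),0,255,cv2.THRESH_OTSU);print(th)
        m=cv2.morphologyEx(m,cv2.MORPH_OPEN,np.ones((2,2)))
        P=plane(n,cv2.findNonZero(m)[:,0]+np.array([x,y]),z)[:,:2].astype(np.float32)
        print(k,cv2.minAreaRect(P))
a=cv2.resize(I['scene'][210:325,220:345],None,fx=3.2,fy=3.2,interpolation=2)
b=cv2.resize(I['scene'][210:325,405:465],None,fx=3.2,fy=3.2,interpolation=2)
c=cv2.resize(I['top'][140:240,125:175],None,fx=3.68,fy=3.68,interpolation=2)
cv2.imwrite('pics/crop1.png',cv2.hconcat([a,b,c])[:,:,::-1])
E
```

```text
[array([149, 155, 153], dtype=uint8), array([113, 116, 126], dtype=uint8), array([89, 94, 93], dtype=uint8), array([116, 116, 125], dtype=uint8)] [array([217, 214, 213], dtype=uint8), array([166, 163, 168], dtype=uint8), array([216, 214, 210], dtype=uint8), array([169, 167, 172], dtype=uint8)]
scene
blue [([425.4, 264.2], [424, 257, 4, 16, 36]), ([444.5, 268.1], [442, 259, 5, 19, 50])]
red [(array([326.6, 247.1]), array([323, 243,   8,   9,  44], dtype=int32)), (array([325.8, 252.9]), array([323, 251,   6,   5,   9], dtype=int32)), (array([282.6, 275.9]), array([277, 267,  12,  19, 138], dtype=int32))]
b ((630.3760375976562, 41.677345275878906), (128.4054718017578, 254.05270385742188), 8.38427734375)
97.0
t ((470.37371826171875, 401.4440612792969), (302.6756896972656, 180.90892028808594), 8.052343368530273)
124.0
tr ((502.1627197265625, -380.795166015625), (135.15745544433594, 174.42498779296875), 79.3155288696289)
top
blue [([155.6, 188.2], [154, 180, 4, 17, 38]), ([141.6, 190.0], [140, 183, 4, 15, 33]), ([154.0, 226.8], [151, 224, 7, 6, 36])]
red [(array([258.7, 141.1]), array([254, 135,  10,  13, 102], dtype=int32)), (array([230.5, 138.4]), array([229, 137,   4,   4,  11], dtype=int32)), (array([234.6, 183.5]), array([231, 179,   8,   9,  49], dtype=int32))]
b ((619.7081909179688, 33.08446502685547), (128.8329315185547, 255.57559204101562), 8.447628021240234)
134.0
t ((482.0679931640625, 396.84783935546875), (319.6293029785156, 198.13389587402344), 1.6535016298294067)
182.0
tr ((513.8374633789062, -415.1455078125), (178.03778076171875, 262.2301025390625), 79.27191162109375)
```

View pics/crop1.png

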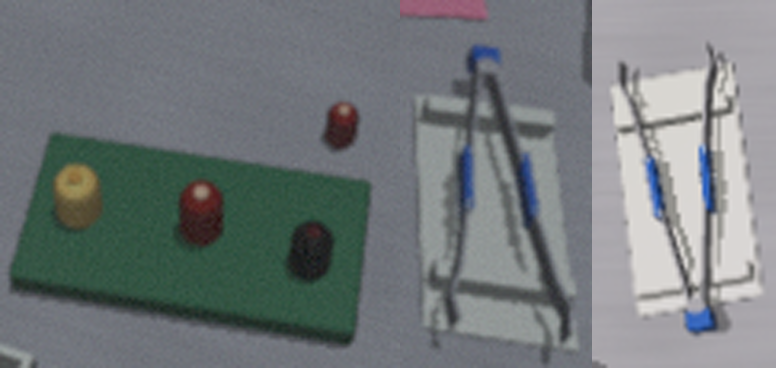

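```bash
python3 - <<'E'
from h import *
np.set_printoptions(suppress=True,precision=1)
print('sleeves L/R, hinge, salami, small', tri([(444.5,268.1),(425.4,264.2),(431.2,226.3),(282.6,275.9),(326.6,247.1)],[(141.6,190),(155.6,188.2),(154,226.8),(258.7,141.1),(234.6,183.5)]),sep='\n')
I={n:cv2.imread(f"pics/{n}0.png")[:,:,::-1].copy() for n in("scene","top")}
C={}
for n,(x,y,X,Y) in dict(scene=(220,235,345,320),top=(210,110,315,195)).items():
    m=cv2.inRange(cv2.cvtColor(I[n][y:Y,x:X].copy(),cv2.COLOR_RGB2HSV),(60,80,20),(90,255,255))
    h=cv2.convexHull(cv2.findNonZero(m)+np.array([x,y]))
    C[n]=cv2.approxPolyN(h,4)[0] if hasattr(cv2,'approxPolyN') else cv2.approxPolyDP(h,5,True)[:,0]
    print(n,C[n].tolist(),plane(n,C[n],25))
E
```

```text
sleeves L/R, hinge, salami, small
[[474.9 408.9  42.6   0.9]
 [479.3 363.9  43.9   0.5]
 [357.8 365.3  44.2   1.9]
 [623.9  42.3  47.8   1.8]
 [494.5 119.6  23.2   1.5]]
scene [[329, 317], [222, 298], [236, 252], [335, 267]] [[678.5 173.7  25. ]
 [713.  -78.1  25. ]
 [584.  -96.5  25. ]
 [546.3 155.3  25. ]]
top [[224, 169], [218, 131], [297, 119], [304, 156]] [[ 542.   152.2   25. ]
 [ 669.6  172.8   25. ]
 [ 705.5  -81.7   25. ]
 [ 579.9 -100.3   25. ]]
```

```bash
python3 - <<'E'
from h import *
np.set_printoptions(suppress=True,precision=1)
f=lambda P:[(125+(x-592)/3.68,140+y/3.68) for x,y in P]
t=plane('top',f([(623,65),(711,45),(700,320)]),46);m=t[:2].mean(0);print(t,m);d=m-t[2];print(np.degrees(np.arctan2(d[1],d[0])),np.linalg.norm(d))
# same tips in scene crop b (scale 3.2, offset 405,210, x0=400)
s=plane('scene',[(405+(x-400)/3.2,210+y/3.2) for x,y in [(565,328),(450,315),(484,52)]],46);m=s[:2].mean(0);d=m-s[2];print(s,m,np.degrees(np.arctan2(d[1],d[0])),np.linalg.norm(d))
r=plane('top',f([(612,88),(735,65),(763,290),(638,317)]),4);print(r,r.mean(0));d=r[0]+r[1]-r[2]-r[3];print(np.degrees(np.arctan2(d[1],d[0])))
E
```

```text
[[580.1 439.2  46. ]
 [595.9 362.3  46. ]
 [357.  362.7  46. ]] [588.  400.8  46. ]
9.34307486248418 234.1029902718328
[[585.8 442.6  46. ]
 [601.8 365.5  46. ]
 [358.8 366.1  46. ]] [593.8 404.1  46. ] 9.18646968994887 238.04585365430322
[[572.8 461.1   4. ]
 [590.9 350.7   4. ]
 [389.4 319.5   4. ]
 [367.6 428.1   4. ]] [480.2 389.8   4. ]
8.978891348628553
```

Salami candidates: scene (283,276) on the green board (large, z≈48 centre) and scene (327,248) on the bare counter (small). The large one on the board is the piece meant. The white rest with the tongs is at scene (435,275); the pink one at (408,187) is ignored. The tongs grip is at about (477, 386) with yaw 9.2°. Next I move the arm over it.

```bash
python3 -m creep '0.03 0.025 0 0 0 -0.09 100; 0.03 0.025 0 0 0 -0.1 100; 0.03 0.025 0 0 0 0 100; 0.03 0.025 0 0 0 0 100; 0.03 0.025 0 0 0 0 100; 0.03 0.025 0 0 0 0 100; 0.03 0.025 0 0 0 0 100; 0.03 0.025 0 0 0 0 100'
python3 -m creep '0 0.04 0 0 0 0 100;0 0.04 0 0 0 0 100;0 0.04 0 0 0 0 100;0 0.04 0 0 0 0 100;0 0.04 0 0 0 0 100;0 0.04 0 0 0 0 100;0 0.04 0 0 0 0 100;0 0.04 0 0 0 0 100'
```

```text
time: 0.77
tool_pos: [421.0, -291.6, 292.0]
tcp_rot: [-3.141, 0.0, 0.16]
contact_force: [0.3, -1.7, -0.1]
grip_width: 91.7
finger_force: 0.0
time: 1.43
tool_pos: [419.3, 28.7, 292.1]
tcp_rot: [3.142, 0.0, 0.159]
contact_force: [1.2, -0.5, 0.8]
grip_width: 91.9
finger_force: 0.0
```

```bash
python3 -m creep '0 0.04 0 0 0 0 100;0 0.04 0 0 0 0 100;0 0.04 0 0 0 0 100;0 0.04 0 0 0 0 100;0.01 0.04 0 0 0 0 100;0.01 0.04 0 0 0 0 100;0.01 0.04 0 0 0 0 100;0.01 0.04 0 0 0 0 100'
python3 -m creep '0.01 0.03 -0.02 0 0 0 100;0.007 0.0095 -0.03 0 0 0 100;0 0 -0.032 0 0 0 100; 0 0 -0.03 0 0 0 100; 0 0 0 0 0 0 100; 0 0 0 0 0 0 100'
python3 - <<'E'
from h import *
from plant import readout
o=readout.get_obs();print(o['tool_pos'],o['tcp_rot'],o['joint_positions'])
a=viewer.capture('scene')[130:330,330:530];b=viewer.capture('top')[120:270,80:230]
cv2.imwrite('pics/a1.png',cv2.hconcat([cv2.resize(a,(400,400),interpolation=2),cv2.resize(b,(400,400),interpolation=2)])[:,:,::-1])
E
```

```text
time: 2.1
tool_pos: [459.7, 349.0, 291.9]
tcp_rot: [3.141, 0.001, 0.16]
contact_force: [1.8, -0.5, -0.1]
grip_width: 91.4
finger_force: 0.0
time: 2.6
tool_pos: [476.3, 385.9, 178.9]
tcp_rot: [3.14, 0.004, 0.16]
contact_force: [-0.4, -0.5, 0.9]
grip_width: 92.2
finger_force: 0.0
[476.26373017 385.86739313 178.87262861] [3.13980094 0.00401508 0.15983324] [ 5.56004765e-01  6.05546848e-01  1.41729746e+00 -1.14881969e-04
  1.12314384e+00  1.96701420e+00]
```

View pics/a1.png

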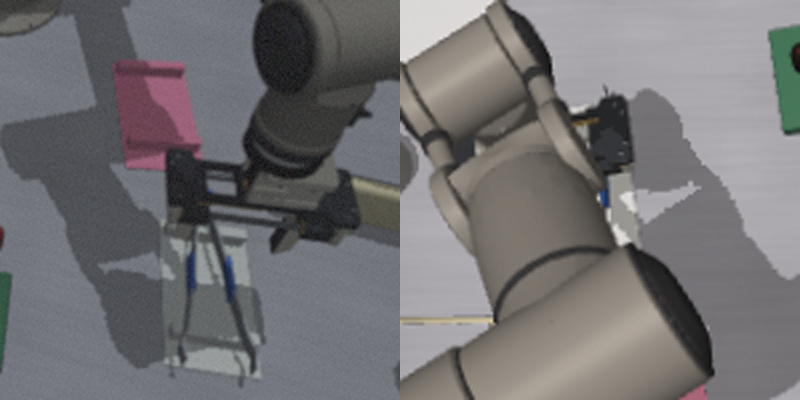

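Scene crop: the fingers straddle the sleeves (crop pixels about (195,270) and (230,275)) between the two bars, so I descend and close part way.

```bash
python3 -m creep '0 0 -0.03 0 0 0 100;0 0 -0.03 0 0 0 100;0 0 -0.02 0 0 0 100;0 0 -0.017 0 0 0 100;0 0 0 0 0 0 100; 0 0 0 0 0 0 100'
python3 -m creep '0 0 0 0 0 0 65;0 0 0 0 0 0 60;0 0 0 0 0 0 56;0 0 0 0 0 0 54;0 0 0 0 0 0 52;0 0 0 0 0 0 50;0 0 0 0 0 0 50;0 0 0 0 0 0 50'
```

```text
time: 3.2
tool_pos: [477.8, 386.6, 84.9]
tcp_rot: [-3.141, -0.002, 0.16]
contact_force: [0.2, 0.0, 0.5]
grip_width: 91.4
finger_force: 0.0
time: 3.87
tool_pos: [477.1, 386.4, 83.5]
tcp_rot: [-3.141, -0.001, 0.16]
contact_force: [0.0, 0.8, 1.4]
grip_width: 46.9
finger_force: 7.6
```

```bash
python3 -m creep '0 0 0.01 0 0 0 50;0 0 0.02 0 0 0 50;0 0 0.03 0 0 0 50;0 0 0.03 0 0 0 50;0 0 0.02 0 0 0 50;0 0 0 0 0 0 50; 0 0 0 0 0 0 50;0 0 0 0 0 0 50'
python3 - <<'E'
from h import *
a=viewer.capture('scene')[130:330,330:530];b=viewer.capture('top')[120:270,80:230]
cv2.imwrite('pics/a2.png',cv2.hconcat([cv2.resize(a,(400,400),interpolation=2),cv2.resize(b,(400,400),interpolation=2)])[:,:,::-1])
E
```

```text
time: 4.53
tool_pos: [476.3, 385.9, 192.1]
tcp_rot: [3.141, 0.002, 0.16]
contact_force: [-0.1, 0.1, -1.1]
grip_width: 45.9
finger_force: 6.9
```

View pics/a2.png

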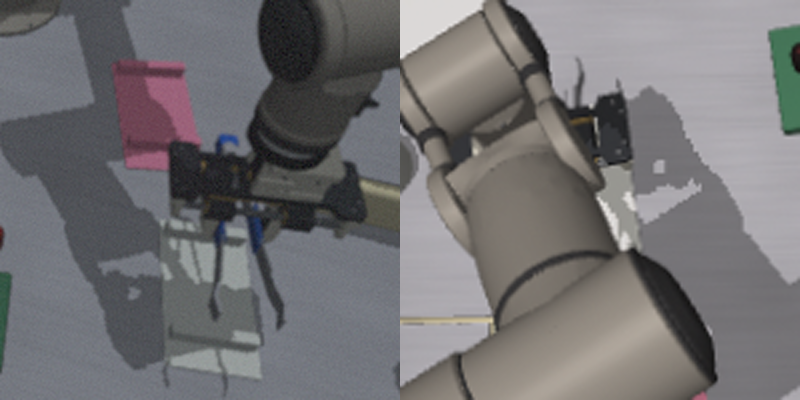

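```bash
python3 - <<'E'
from h import *
np.set_printoptions(suppress=True,precision=1)
print(tri([(470,292.5),(437.5,287.5)],[(146.8,142.5),(162.7,150.5)]))
E
```

```text
[[596.5 402.1 150.   64.1]
 [580.8 355.5 110.9  50.9]]
```

```bash
python3 - <<'E'
from h import *
np.set_printoptions(suppress=True,precision=1)
print(plane('scene',[(470,292.5),(437.5,287.5)],146),plane('top',[(146.8,142.5),(162.7,150.5)],146))
E
```

```text
[[589.3 437.  146. ]
 [599.  373.4 146. ]] [[593.5 370.  146. ]
 [567.1 320.7 146. ]]
```

Tongs hang straight: the tip midpoint is about (594,405), as predicted. Moving them above the salami.

```bash
python3 -m creep '0.003 -0.02 0 0 0 0 50;0.005 -0.035 0 0 0 0 50;0.005 -0.035 0 0 0 0 50;0.005 -0.035 0 0 0 0 50;0.005 -0.035 0 0 0 0 50;0.005 -0.035 0 0 0 0 50;0.005 -0.035 0 0 0 0 50;0.005 -0.035 0 0 0 0 50'
python3 -m creep '0.005 -0.035 0 0 0 0 50;0.003 -0.03 0 0 0 0 50;0.002 -0.02 0 0 0 0 50;0 -0.01 0 0 0 0 50;0 0 -0.015 0 0 0 50; 0 0 -0.015 0 0 0 50;0 0 0 0 0 0 50;0 0 0 0 0 0 50'
python3 - <<'E'
from h import *
a=viewer.capture('scene')[190:340,200:350];b=viewer.capture('top')[80:230,190:340]
cv2.imwrite('pics/a3.png',cv2.hconcat([cv2.resize(a,(400,400),interpolation=2),cv2.resize(b,(400,400),interpolation=2)])[:,:,::-1])
E
```

```text
time: 5.3
tool_pos: [514.3, 119.6, 192.0]
tcp_rot: [-3.142, 0.003, 0.16]
contact_force: [-0.1, -0.7, -1.7]
grip_width: 45.8
finger_force: 6.9
time: 5.97
tool_pos: [524.2, 26.9, 162.2]
tcp_rot: [-3.141, 0.003, 0.16]
contact_force: [0.7, -0.3, -0.4]
grip_width: 46.0
finger_force: 6.9
```

View pics/a3.png

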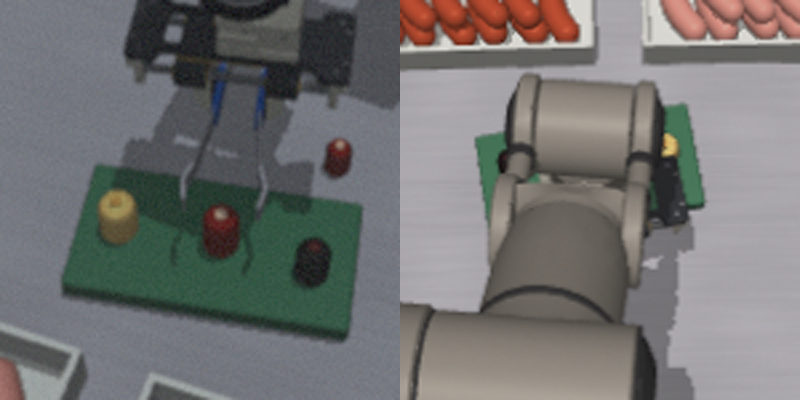

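```bash
python3 - <<'E'
from h import *
np.set_printoptions(suppress=True,precision=1)
f=lambda P:[(200+x*.375,190+y*.375) for x,y in P]
p=plane('scene',f([(184,208),(258,215)]),115);print(p,p.mean(0))
print(plane('scene',f([(221,212),(221,232)]),[50]), plane('scene',f([(221,212)]),73))
print(plane('scene',f([(118,217),(313,262)]),47))
E
```

```text
[[650.   20.1 115. ]
 [636.7  81.  115. ]] [643.4  50.5 115. ]
[[608.2  38.7  50. ]
 [627.5  45.2  50. ]] [[620.8  43.   73. ]]
[[641.  -48.8  47. ]
 [628.3 130.9  47. ]]
```

```bash
python3 -m creep '0.001 -0.002 -0.01 0 0 0 50;0 0 -0.012 0 0 0 50;0 0 -0.012 0 0 0 50; 0 0 -0.01 0 0 0 50;0 0 -0.01 0 0 0 50;0 0 -0.008 0 0 0 50;0 0 0 0 0 0 50;0 0 0 0 0 0 50'
python3 - <<'E'
from h import *
a=viewer.capture('scene')[220:320,220:345]
cv2.imwrite('pics/a4.png',cv2.resize(a,(750,600),interpolation=2)[:,:,::-1])
E
```

```text
time: 6.73
tool_pos: [525.9, 24.3, 100.9]
tcp_rot: [-3.142, 0.001, 0.16]
contact_force: [-0.4, 0.8, -1.1]
grip_width: 46.0
finger_force: 6.9
```

View pics/a4.png

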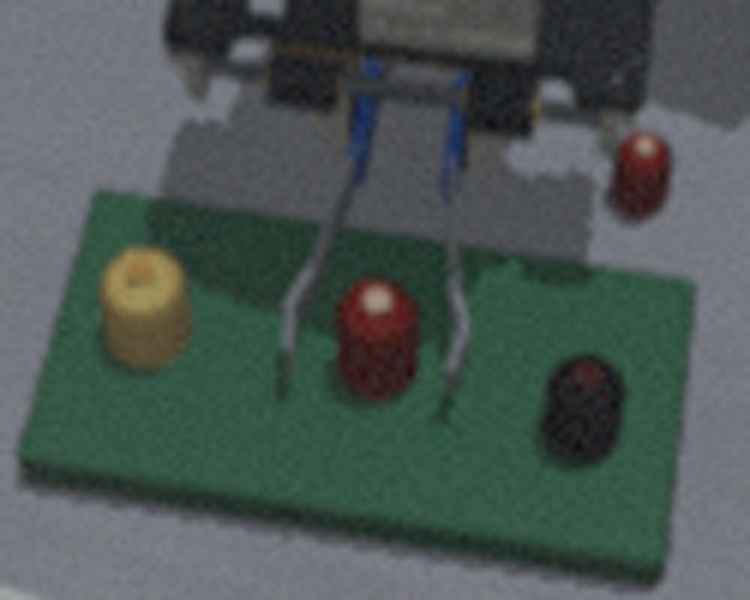

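```bash
python3 - <<'E'
from h import *
np.set_printoptions(suppress=True,precision=1)
f=lambda P:[(220+x/6,220+y/6) for x,y in P]
p=plane('scene',f([(285,325),(463,325),(282,395),(443,415)]),54);print(p,p[:2].mean(0),p[2:].mean(0))
print(plane('scene',f([(377,340)]),50),plane('scene',f([(377,299)]),74))
E
```

```text
[[634.    8.7  54. ]
 [611.6  75.8  54. ]
 [663.4  18.1  54. ]
 [651.7  80.2  54. ]] [622.8  42.2  54. ] [657.5  49.1  54. ]
[[626.7  44.8  50. ]] [[622.2  43.3  74. ]]
```

```bash
python3 -m creep '0 0 0 0 0 0 47;0 0 0 0 0 0 44;0 0 0 0 0 0 41;0 0 0 0 0 0 38;0 0 0 0 0 0 35;0 0 0 0 0 0 32;0 0 0 0 0 0 29;0 0 0 0 0 0 25'
python3 -m creep '0 0 0 0 0 0 20;0 0 0 0 0 0 10;0 0 0 0 0 0 0;0 0 0 0 0 0 0;0 0 0 0 0 0 0'
python3 - <<'E'
from h import *
a=viewer.capture('scene')[220:320,220:345]
cv2.imwrite('pics/a5.png',cv2.resize(a,(750,600),interpolation=2)[:,:,::-1])
E
```

```text
time: 7.45
tool_pos: [526.0, 24.2, 101.3]
tcp_rot: [3.141, -0.0, 0.16]
contact_force: [0.6, -0.7, -1.9]
grip_width: 29.0
finger_force: 29.9
time: 7.87
tool_pos: [526.0, 24.3, 101.3]
tcp_rot: [3.141, -0.0, 0.16]
contact_force: [1.0, -0.1, -1.2]
grip_width: 29.2
finger_force: 29.9
```

View pics/a5.png

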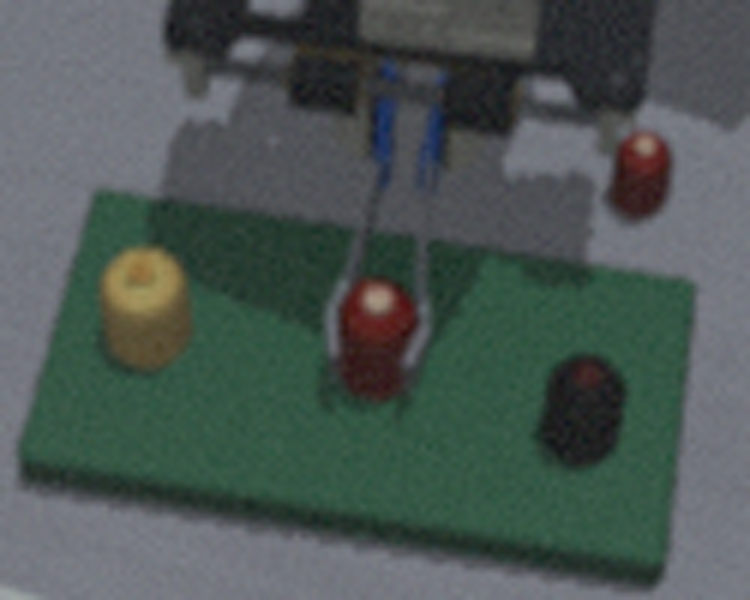

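Picture: both jaws are seated on the salami (crop pixel (377,340)), and the 29 mm opening matches a 34 mm piece. Lifting.

```bash
python3 -m creep '0 0 0.004 0 0 0 0;0 0 0.008 0 0 0 0;0 0 0.012 0 0 0 0;0 0 0.016 0 0 0 0;0 0 0.02 0 0 0 0;0 0 0.02 0 0 0 0;0 0 0.02 0 0 0 0;0 0 0.015 0 0 0 0'
python3 -m creep '0 0 0.01 0 0 0 0;0 0 0.005 0 0 0 0;0 0 0 0 0 0 0;0 0 0 0 0 0 0'
python3 - <<'E'
from h import *
np.set_printoptions(suppress=True,precision=1)
a=viewer.capture('scene')
cv2.imwrite('pics/a6.png',cv2.resize(a[150:330,90:350],(780,540),interpolation=2)[:,:,::-1])
for n,P in dict(top=[(378,150),(425,157),(418,217),(371,209)],scene=[(155,169),(197,182),(152,232),(110,205)]).items():
    p=plane(n,P,30);print(p,p.mean(0))
E
```

```text
time: 8.58
tool_pos: [526.1, 24.3, 218.7]
tcp_rot: [3.141, -0.002, 0.16]
contact_force: [0.2, -0.0, -1.5]
grip_width: 29.1
finger_force: 29.9
time: 8.92
tool_pos: [525.6, 24.3, 230.8]
tcp_rot: [-3.141, 0.001, 0.16]
contact_force: [0.4, 0.5, -1.5]
grip_width: 29.0
finger_force: 29.9
[[ 595.2 -336.3   30. ]
 [ 570.6 -487.8   30. ]
 [ 376.4 -448.7   30. ]
 [ 404.4 -302.1   30. ]] [ 486.6 -393.7   30. ]
[[ 391.4 -440.3   30. ]
 [ 399.3 -297.1   30. ]
 [ 599.3 -329.8   30. ]
 [ 554.8 -487.5   30. ]] [ 486.2 -388.7   30. ]
```

View pics/a6.png

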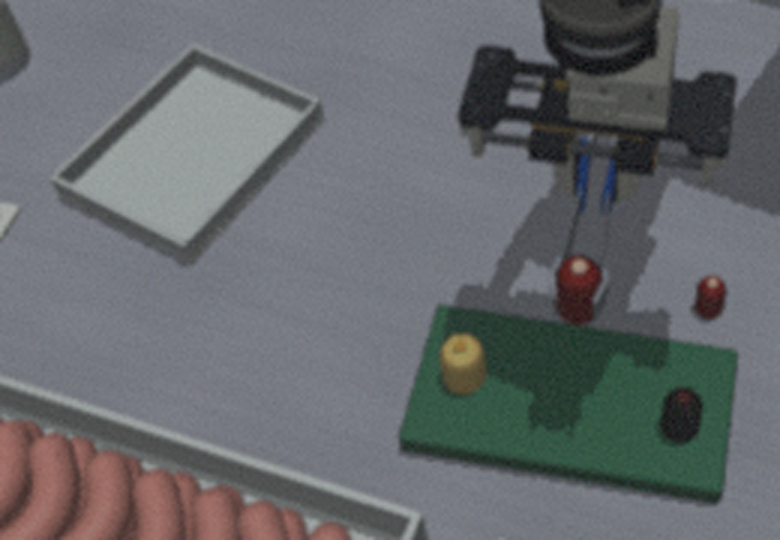

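```bash
python3 -m creep '-0.003 -0.01 0 0 0 0 0;-0.006 -0.02 0 0 0 0 0;-0.01 -0.03 0 0 0 0 0;-0.011 -0.035 0 0 0 0 0;-0.011 -0.035 0 0 0 0 0;-0.011 -0.035 0 0 0 0 0;-0.011 -0.035 0 0 0 0 0;-0.011 -0.035 0 0 0 0 0'
python3 -m creep '-0.011 -0.035 0 0 0 0 0;-0.011 -0.035 0 0 0 0 0;-0.011 -0.035 0 0 0 0 0;-0.011 -0.035 0 0 0 0 0;-0.01 -0.03 0 0 0 0 0;-0.006 -0.016 0 0 0 0 0;-0.004 -0.01 0 0 0 0 0;0 0 0 0 0 0 0'
python3 -m creep '0 0 0 0 0 0 0;0 0 0 0 0 0 0;0 0 0 0 0 0 0;0 0 0 0 0 0 0;0 0 0 0 0 0 0;0 0 0 0 0 0 0'
python3 - <<'E'
from h import *
a=viewer.capture('scene')[100:280,60:260];b=viewer.capture('top')[110:260,320:470]
cv2.imwrite('pics/a7.png',cv2.hconcat([cv2.resize(a,(400,360),interpolation=2),cv2.resize(b,(360,360),interpolation=2)])[:,:,::-1])
im=a.astype(float);m=((im[...,0]>1.6*im[...,1])&(im[...,0]>1.4*im[...,2])&(im[...,0]>40)).astype(np.uint8)
q,_,s,c=cv2.connectedComponentsWithStats(m);print([(c[i]+[60,100],s[i]) for i in range(1,q) if s[i,4]>30])
E
```

```text
time: 9.63
tool_pos: [450.4, -212.6, 230.5]
tcp_rot: [-3.141, 0.001, 0.16]
contact_force: [1.4, -0.5, -2.3]
grip_width: 28.8
finger_force: 29.9
time: 10.3
tool_pos: [386.4, -408.5, 230.2]
tcp_rot: [-3.141, 0.001, 0.157]
contact_force: [-0.2, -0.2, -3.0]
grip_width: 29.4
finger_force: 29.9
time: 10.8
tool_pos: [388.3, -406.2, 231.4]
tcp_rot: [3.141, -0.0, 0.161]
contact_force: [-0.8, -0.2, -2.2]
grip_width: 29.4
finger_force: 29.9
[(array([138.05785124, 157.82644628]), array([ 73,  49,  11,  19, 121], dtype=int32)), (array([ 66.48701299, 220.55194805]), array([  0, 111,  17,  24, 154], dtype=int32)), (array([ 70.69721116, 234.89641434]), array([  0, 114,  26,  44, 251], dtype=int32))]
```

View pics/a7.png

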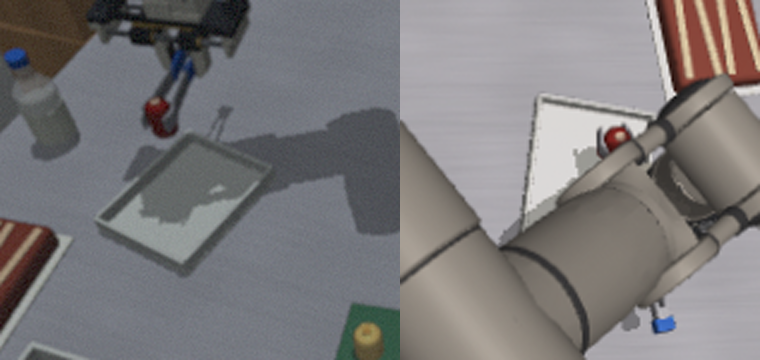

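```bash
python3 - <<'E'
from h import *
np.set_printoptions(suppress=True,precision=1)
from plant import readout
print(tri([(138,157.8)],[(409.6,168)]))
o=readout.get_obs();print(o['time'],o['tool_pos'],abs(o['dq']).max(),o['grip_width'],o['finger_force'])
E
```

```text
[[ 489.9 -389.9  182.4    0.9]]
10.9 [ 388.2 -406.4  231.4] 0.003696916364847147 28.896099530466046 29.92912539280951
```

```bash
python3 -c "
from plant import order
print(order.close_job())"
```

```text
the job is handed in; nothing more can be done
None
```

The job is handed in: the larger salami is held in the closed tongs about 180 mm above the counter, over the middle of the serving tray, with the arm still; the hand-in gave no verdict.

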